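# Find and release the latched channel key

## Task

One of the four white keys on the grey channel selector is latched down. Tap all four keys lightly with the fingertips, one after another from left to right, to feel which one it is, without releasing it yet and without pushing a free key in; then press the latched key right down and let go, so that all four keys stand up. Pick nothing up and leave the other things on the bench where they are.

Things in the scene. Friction and masses are not known exactly. Their poses are not given: they have to be found in the camera images.
- selector: grey channel selector box fixed to the bench, 120 (x) by 224 (y) by 50 mm high; a black strip on top carries four identical white keys in a row. Origin: centre of its underside; z up, x away from the robot, y along the row (key 1 at +y, the robot's left). Key centres at x = -12, y = +67.5, +22.5, -22.5, -67.5 mm, 25 mm clear between keys
- key_1_top (a point): centre of the top face of key 1 (leftmost), a white cap 26 mm (x) by 20 mm (y); 64 mm above the bench (14 mm above the box) when the key is up, and sinks with the key
- key_1 (a joint): travel of key 1 (leftmost) in m: 0 = up, 0.009 = right down. A sprung key: moves from 1.5 N on, 0.5 N more per mm. Exactly one of the four, any of them, starts latched at 0.004: 4 mm lower than the rest, gives only above 3.5 N. Pressed right down (about 7 N) its catch opens at about 0.008 and it springs up to 0 when let go. A free key cannot latch, but counts as pushed in beyond 0.006
- key_2_top (a point): centre of the top face of key 2 (second from the left), a white cap 26 mm (x) by 20 mm (y); 64 mm above the bench (14 mm above the box) when the key is up, and sinks with the key
- key_2 (a joint): travel of key 2 (second from the left) in m: 0 = up, 0.009 = right down. Sprung and latching as described at key_1; may be the latched one
- key_3_top (a point): centre of the top face of key 3 (third from the left), a white cap 26 mm (x) by 20 mm (y); 64 mm above the bench (14 mm above the box) when the key is up, and sinks with the key
- key_3 (a joint): travel of key 3 (third from the left) in m: 0 = up, 0.009 = right down. Sprung and latching as described at key_1; may be the latched one
- key_4_top (a point): centre of the top face of key 4 (rightmost), a white cap 26 mm (x) by 20 mm (y); 64 mm above the bench (14 mm above the box) when the key is up, and sinks with the key
- key_4 (a joint): travel of key 4 (rightmost) in m: 0 = up, 0.009 = right down. Sprung and latching as described at key_1; may be the latched one
- tape_roll: roll of black tape lying flat, 55 mm across, 19 mm high. A bystander that stays where it is; origin: centre of its underside
- solder_spool: green and white solder spool standing on its flange, 54 mm across, 30 mm high. A bystander that stays where it is; origin: centre of its underside
- eraser: white eraser in a blue sleeve, 21x42x12 mm. A bystander that stays where it is; origin: centre of its underside
- driver_yellow: yellow-handled screwdriver, 156 mm long, 18 mm thick. A bystander that stays where it is; origin: centre of its underside
- nose_pliers: pliers with red handles, 150x42x12 mm. A bystander that stays where it is; origin: centre of its underside
- marker_red: white marker pen with a red cap, 135 mm long, 17 mm thick. A bystander that stays where it is; origin: centre of its underside

How it is judged (in metres and radians):
On the way, in this order (a step that is already met when the one before it is completed fails the run):
1. key 1 (leftmost) is tapped with the fingertips (over 0.6 N) and no key has been released yet (contact force between the fingers and key_1 above 0.6 N and not ((value of joint key_1 below 0.0015 m and distance of key_1_top from where it was at the start of the episode above 0.0025 m) or (value of joint key_2 below 0.0015 m and distance of key_2_top from where it was at the start of the episode above 0.0025 m) or (value of joint key_3 below 0.0015 m and distance of key_3_top from where it was at the start of the episode above 0.0025 m) or (value of joint key_4 below 0.0015 m and distance of key_4_top from where it was at the start of the episode above 0.0025 m))), for 0.04 s.
2. key 2 (second from the left) is tapped with the fingertips (over 0.6 N) and no key has been released yet (contact force between the fingers and key_2 above 0.6 N and not ((value of joint key_1 below 0.0015 m and distance of key_1_top from where it was at the start of the episode above 0.0025 m) or (value of joint key_2 below 0.0015 m and distance of key_2_top from where it was at the start of the episode above 0.0025 m) or (value of joint key_3 below 0.0015 m and distance of key_3_top from where it was at the start of the episode above 0.0025 m) or (value of joint key_4 below 0.0015 m and distance of key_4_top from where it was at the start of the episode above 0.0025 m))), for 0.04 s.
3. key 3 (third from the left) is tapped with the fingertips (over 0.6 N) and no key has been released yet (contact force between the fingers and key_3 above 0.6 N and not ((value of joint key_1 below 0.0015 m and distance of key_1_top from where it was at the start of the episode above 0.0025 m) or (value of joint key_2 below 0.0015 m and distance of key_2_top from where it was at the start of the episode above 0.0025 m) or (value of joint key_3 below 0.0015 m and distance of key_3_top from where it was at the start of the episode above 0.0025 m) or (value of joint key_4 below 0.0015 m and distance of key_4_top from where it was at the start of the episode above 0.0025 m))), for 0.04 s.
4. key 4 (rightmost) is tapped with the fingertips (over 0.6 N) and no key has been released yet (contact force between the fingers and key_4 above 0.6 N and not ((value of joint key_1 below 0.0015 m and distance of key_1_top from where it was at the start of the episode above 0.0025 m) or (value of joint key_2 below 0.0015 m and distance of key_2_top from where it was at the start of the episode above 0.0025 m) or (value of joint key_3 below 0.0015 m and distance of key_3_top from where it was at the start of the episode above 0.0025 m) or (value of joint key_4 below 0.0015 m and distance of key_4_top from where it was at the start of the episode above 0.0025 m))), for 0.04 s.
5. the latched key has been pressed and has sprung up (((value of joint key_1 below 0.0015 m and distance of key_1_top from where it was at the start of the episode above 0.0025 m) or (value of joint key_2 below 0.0015 m and distance of key_2_top from where it was at the start of the episode above 0.0025 m) or (value of joint key_3 below 0.0015 m and distance of key_3_top from where it was at the start of the episode above 0.0025 m) or (value of joint key_4 below 0.0015 m and distance of key_4_top from where it was at the start of the episode above 0.0025 m))), for 0.2 s.
At the end, for the whole second after the job is handed in: all four keys stand up (travel under 1.5 mm), the one that was latched among them (value of joint each of key_1, key_2, key_3, key_4 below 0.0015 m and ((value of joint key_1 below 0.0015 m and distance of key_1_top from where it was at the start of the episode above 0.0025 m) or (value of joint key_2 below 0.0015 m and distance of key_2_top from where it was at the start of the episode above 0.0025 m) or (value of joint key_3 below 0.0015 m and distance of key_3_top from where it was at the start of the episode above 0.0025 m) or (value of joint key_4 below 0.0015 m and distance of key_4_top from where it was at the start of the episode above 0.0025 m))); the robot touches nothing.
It fails at once if a free key is pushed in (more than 6 mm) (distance of any of key_1_top, key_2_top, key_3_top, key_4_top from where it was at the start of the episode above 0.006 m).
It fails at once if a bystander is moved more than 15 mm or lifted (distance of any of tape_roll, solder_spool, eraser, driver_yellow, nose_pliers, marker_red from where it was at the start of the episode above 0.015 m).
It also fails if it takes over 53 s, if anything falls off the work surface, if the arm or the gripper's body presses on something with over 40 N, if the wrist force passes 120 N, or if a joint passes its speed limit or range.

## Robot

A 6-joint arm with a two-finger parallel gripper is mounted at the origin on a cart in front of the work surface, level with it; the furniture and walls round the work are solid. World frame = base frame: x ahead of the robot, y to its left, z up, the work surface at z = 0. Lengths are in mm, angles in rad, forces in N, time in s.
With the tool pointing down it reaches from about 325 to 775 mm from the base axis. Payload 5.5 kg.
Tool frame: the origin (TCP) lies at the very end of the fingers, on their centre line; the grasp point (between the pads) lies 19 mm behind it; x points along the fingers, z is the direction in which the jaws open and shut, and the axes are right-handed (so a half turn about x gives the same grasp; the last joint's range is limited). The gripper opens to 88 mm and grips with 3 to 60 N. Pads are 20 mm wide; open, the fingers measure 115 mm over their backs; the gripper's body (75 mm by 178 mm) begins 61 mm behind the grasp point.
Start: joints at [1.212, 0.091, 1.231, -0, 1.82, -0.057], TCP at [178.348, 572.895, 222.631] pointing down, gripper open.
Joint ranges: [-2.87, 2.87], [-0.86, 2.18], [0.17, 2.46], [-1.51, 4.65], [0.06, 2.69], [-2.65, 2.65]. Speed limits (rad/s): [2.57, 2.57, 3.01, 3.14, 3.14, 3.14].

## Interface

Orientations are given as a unit quaternion [x, y, z, w].
In Python, from bench import monitor, capture, camera_params, job gives the robot as it stands. The module is installed in compiled form; this text tells all that it offers.
- The arm moves only by the tool play_rows, never from a script. Its argument "targets" is a list of rows, each a list of 5 numbers: the shift along the world's x, y, z in cm, then the turn about the world's z in degrees, then the closure, from 0 (fully open) to 1 (shut). In form: [[x, y, z, roll, gripper], ...]. A call has 1 to 12 rows; each row shifts and turns the commanded pose from where the row before left it; what a row does not reach is not made up. A row lasts 1/8 s, in which the tool goes at most 62.5 mm and 10.7 degrees, less where a joint would pass 70% of its speed; a pose out of reach is approached as far as the arm can. A call with a gripper value outside its range is refused whole. The fingers move at their own pace and stop on an object; the grip force is fixed at half the most. Time passes only in rows, so rows that do not move let the fingers close. It gives the time, the measured TCP pose, the force and the opening at its end, in the units of the state.
- monitor.read_state(): the state, without advancing time (a new reading comes with each control period).
- capture(name): name is "scene" or "top"; returns the picture (400x640x3 uint8, blue, green, red); there is no depth.
- camera_params(name): a dict with "fx", "fy", "cx", "cy" (pixels), "dist_coeffs" ([k1, k2, p1, p2, k3] as OpenCV has them; the pictures are not rectified), "R" (3x3) and "t" (3): a world point X has camera coordinates R X + t. Camera axes: x right, y down, z forward; pixel columns grow to the right and rows downward; lengths in mm; the calibration is good to about 2 mm. A picture is of the moment at which its call begins. camera_params takes no time and is no camera call.
- job.sign_off(): hands the job in, once; it reports no verdict.
The state is a dict: "t": time; "qpos": joint angles; "dq": joint speeds; "joint_efforts": joint torques, N m; "tcp_pos": TCP position; "orientation": TCP orientation; "force": force on the tool from outside, world axes, zero at the start; "ft_torque": the same for the moment, N m; "gripper_width": opening from 0.0 (shut) to 1.0 (fully open).
Only numpy, scipy, OpenCV 4.12 (cv2) and the standard library are available. Lean on these libraries where they do the work, as an engineer would, in place of code of your own. Each camera call takes 0.05 s, during which the arm holds its last target.

## Working session

There is one attempt and no reset: what is moved stays moved. The work goes in short steps, Python scripts to look and compute and a tool call to move; the robot and the scene stay as the last step left them, time stands still between calls to the robot, and variables do not carry over. Pictures are saved under pics/ and viewed, and the job is handed in when it is done.

Besides the shell and the picture viewer there is one more tool, called after "Emit:" by a JSON object that holds its "op" and its "data", one argument or row to a line. play_rows: Moves the arm, as the interface text tells. Its arguments: {"type":"object","properties":{"targets":{"type":"array"}},"required":["targets"]}

```bash
mkdir -p pics; python3 - <<'E'
from bench import monitor, capture, camera_params
import cv2
for n in("scene","top"):
    im=capture(n); cv2.imwrite(f"pics/{n}0.png",im)
    p=camera_params(n); print(n,{k:(v.tolist() if hasattr(v,'tolist') else v) for k,v in p.items()})
print(monitor.read_state())
E
```

```text
scene {'fx': 518.7899822405548, 'fy': 518.7899822405548, 'cx': 316.73297498197, 'cy': 205.0606929634482, 'dist_coeffs': [-0.06182574420042399, 0.0, 0.0, 0.0, 0.0], 'R': [[0.6291566789899093, -0.7771541004156678, 0.013906023497112606], [-0.5636094421959343, -0.4684525464758745, -0.6803650552224567], [0.5352628045642401, 0.42021865249817586, -0.732741437440685]], 't': [-408.97748482898515, 309.94725441627105, 1644.0199332117504]}
top {'fx': 400.9523614865809, 'fy': 400.9523614865809, 'cx': 314.3795273426544, 'cy': 194.63816618297886, 'dist_coeffs': [-0.0008312211212857261, 0.0, 0.0, 0.0, 0.0], 'R': [[0.027077123655510713, -0.9995635447063318, -0.011813105800639974], [-0.9961121195231258, -0.02598884021325778, -0.08417378168714518], [0.08383003467546464, 0.01404636175252121, -0.9963810641555907]], 't': [-91.3667046489947, 543.2757138239476, 1172.3216708366567]}
{'t': 0.1, 'qpos': array([ 1.21230418e+00,  9.17712790e-02,  1.23176280e+00,  2.04253028e-05,
        1.81978649e+00, -5.66903924e-02]), 'dq': array([-0.00128927, -0.00174926, -0.00133374, -0.00080057,  0.00076331,
        0.00084589]), 'joint_efforts': array([ 1.72690212e-03, -4.47856307e+01, -4.07571065e+01,  7.00068846e-02,
        2.84233672e-02, -9.79944889e-05]), 'tcp_pos': array([178.24191437, 572.63848074, 221.62880999]), 'orientation': array([-0.41948269,  0.56999674,  0.41882707,  0.56896562]), 'force': array([0.80959473, 0.54628784, 0.49914943]), 'ft_torque': array([-0.00199817,  0.02272491,  0.04348181]), 'gripper_width': 0.9999419967626016}
```

View pics/scene0.png

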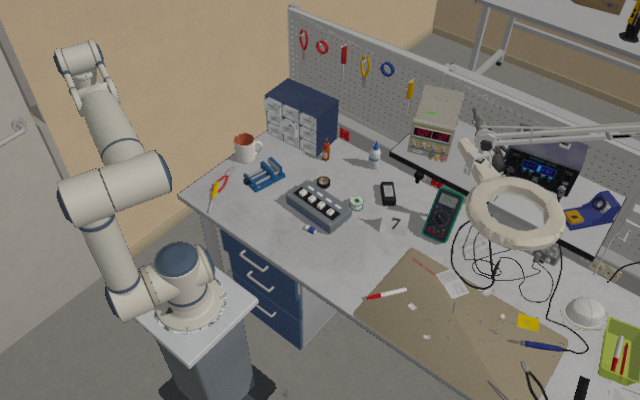

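View pics/top0.png

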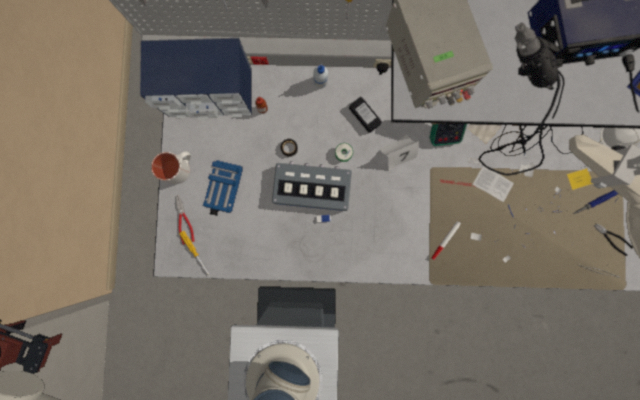

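The pictures show the selector at about (312,187) in the top view and (320,205) in the scene view. Its four white keys sit on the black strip, and the gripper is well off to the left. Next I'll locate the keys.

```bash
cat > h.py <<'E'
import numpy as np,cv2
from bench import camera_params
def ray(n,uv):
    p=camera_params(n);K=np.array([[p['fx'],0,p['cx']],[0,p['fy'],p['cy']],[0,0,1.]])
    q=cv2.undistortPoints(np.array(uv,float).reshape(-1,1,2),K,np.array(p['dist_coeffs'])).reshape(-1,2)
    R=np.array(p['R']);t=np.array(p['t'])
    return -R.T@t,(np.c_[q,np.ones(len(q))]@R)
def plane(n,uv,z):
    c,d=ray(n,uv);return c+d*((z-c[2])/d[:,2])[:,None]
def proj(n,X):
    p=camera_params(n);K=np.array([[p['fx'],0,p['cx']],[0,p['fy'],p['cy']],[0,0,1.]])
    return cv2.projectPoints(np.array(X,float).reshape(-1,3),cv2.Rodrigues(np.array(p['R']))[0],np.array(p['t']),K,np.array(p['dist_coeffs']))[0].reshape(-1,2)
E
python3 - <<'E'
from h import *
for n,(a,b,c,d) in dict(top=(268,155,358,230),scene=(275,165,370,240)).items():
    im=cv2.imread(f"pics/{n}0.png")[b:d,a:c]
    cv2.imwrite(f"pics/{n}_z.png",cv2.resize(im,None,fx=8,fy=8,interpolation=cv2.INTER_CUBIC))
    g=im.min(2); m=(g>140).astype(np.uint8)
    k,l,s,ce=cv2.connectedComponentsWithStats(m)
    for i in range(1,k):
        if 12<s[i,4]<200:
            w=(l==i)*(g.astype(float)-100); yy,xx=np.mgrid[:g.shape[0],:g.shape[1]]
            uv=[(w*xx).sum()/w.sum()+a,(w*yy).sum()/w.sum()+b]
            print(n,np.round(uv,1),s[i],plane(n,[uv],64).round(1))
E
```

```text
top [343.6 156.3] [70  0 13  4 42] [[ 655.7 -159.2   64. ]]
top [289.6 173.4] [18 17  8  4 28] [[601.6  -4.3  64. ]]
top [304.5 174.9] [33 18  9  4 29] [[598.5 -47.5  64. ]]
top [320.2 176.4] [48 20  9  4 32] [[595.1 -92.7  64. ]]
top [335.3 177.9] [63 21  9  4 27] [[ 592.  -136.4   64. ]]
top [287.9 187.3] [17 29  7  8 50] [[561.1  -0.6  64. ]]
top [303.5 188.8] [32 30  7  9 51] [[558.2 -45.7  64. ]]
top [318.8 190.3] [48 32  7  8 49] [[554.7 -89.9  64. ]]
top [334.5 191.9] [64 33  6  9 49] [[ 551.4 -135.1   64. ]]
top [353.4 204.6] [77 35 13 25 94] [[ 516.3 -190.1   64. ]]
top [308.9 218.4] [38 61  7  6 22] [[473.4 -63.7  64. ]]
top [318.5 218.5] [49 61  4  6 24] [[473.8 -91.2  64. ]]
top [337.3 217.5] [67 60  7  6 17] [[ 478.2 -144.9   64. ]]
top [348.  224.4] [76 65  8  9 23] [[ 459.3 -175.7   64. ]]
top [355.2 225.9] [85 66  5  9 30] [[ 455.4 -196.2   64. ]]
top [295.8 225.3] [24 68  8  5 20] [[452.7 -26.9  64. ]]
scene [310.5 187.8] [33 21  6  5 17] [[596.2 -12.9  64. ]]
scene [303.3 192. ] [25 24  7  7 32] [[562.8  -6.2  64. ]]
scene [319.5 193.8] [42 27  6  5 16] [[593.7 -57.6  64. ]]
scene [312.1 198.1] [33 30  8  7 33] [[559.3 -50.6  64. ]]
scene [328.4 199.9] [51 33  6  5 17] [[ 590.  -101.4   64. ]]
scene [321.2 204.5] [43 37  7  7 33] [[555.9 -95.5  64. ]]
scene [337.5 206.1] [60 39  6  5 17] [[ 586.9 -145.2   64. ]]
scene [358.6 207.3] [81 41  6  4 16] [[ 630.1 -206.8   64. ]]
scene [330.3 211.5] [52 44  7  6 29] [[ 550.  -141.5   64. ]]
scene [306.7 226.5] [30 60  5  4 15] [[ 443.3 -121.8   64. ]]
```

```bash
ls pics
```

```text
scene0.png
scene_z.png
top0.png
top_z.png
```

```bash
python3 - <<'E'
from h import *
from bench import monitor
from scipy.spatial.transform import Rotation as R
s=monitor.read_state(); M=R.from_quat(s['orientation']).as_matrix(); print(M.round(3)); z=M[:,2]
print('jaw angle',np.degrees(np.arctan2(z[1],z[0])))
k=np.array([[561.1,-.6],[558.2,-45.7],[554.7,-89.9],[551.4,-135.1]])
p=np.polyfit(range(4),k,1);print(p, 'row yaw',np.degrees(np.arctan2(p[0,0],-p[0,1])))
f=[p[1]+i*p[0] for i in range(4)];print(np.round(f,1)); print('to key1',f[0]-s['tcp_pos'][:2])
E
```

```text
[[-0.001 -0.955  0.297]
 [-0.002  0.297  0.955]
 [-1.     0.    -0.002]]
jaw angle 72.70832670584731
[[ -3.26 -44.77]
 [561.24  -0.67]] row yaw -4.164734449477983
[[ 561.2   -0.7]
 [ 558.   -45.4]
 [ 554.7  -90.2]
 [ 551.5 -135. ]]
to key1 [ 382.99808563 -573.30848074]
```

View pics/scene_z.png

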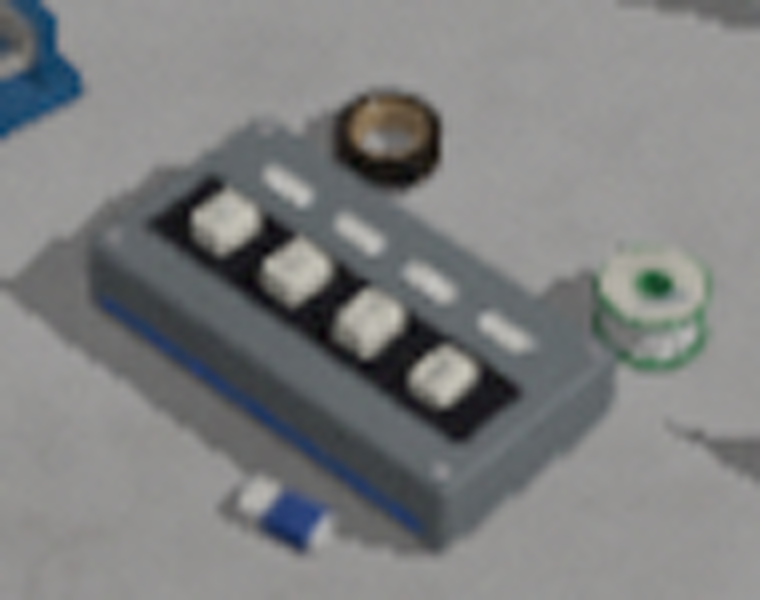

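View pics/top_z.png

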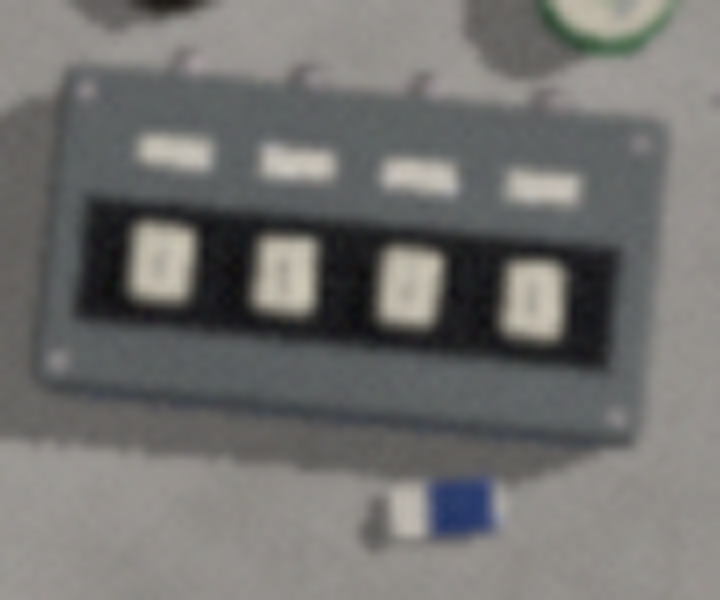

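The zoomed scene view shows key 4, at about (330,211), standing lower than the others. I'll confirm that by touch. First move: close the fingers and go above key 1.

Emit:
{"op": "play_rows", "data": {
  "targets": [
    [3.2,-4.8,0,1.1,1],
    [3.2,-4.8,0,1.1,1],
    [3.2,-4.8,0,1.1,1],
    [3.2,-4.8,0,1.1,1],
    [3.2,-4.8,0,1.1,1],
    [3.2,-4.8,0,1.1,1],
    [3.2,-4.8,0,1.1,1],
    [3.2,-4.8,0,1.1,1],
    [3.2,-4.8,0,1.1,1],
    [3.2,-4.8,0,1.1,1],
    [3.2,-4.8,0,1.1,1],
    [3.1,-4.5,0,1,1]
  ]
}}

```text
t: 1.6
tcp_pos: [562.0, -2.0, 222.2]
orientation: [-0.481, 0.518, 0.482, 0.518]
force: [0.4, 1.0, 0.3]
gripper_width: 0.005
```

Emit:
{"op": "play_rows", "data": {
  "targets": [
    [0,0,-3,0,1],
    [0,0,-3,0,1],
    [0,0,-3,0,1],
    [0,0,-2,0,1],
    [0,0,-1,0,1],
    [0,0,0,0,1],
    [0,0,0,0,1]
  ]
}}

```text
t: 2.48
tcp_pos: [562.0, -0.1, 104.0]
orientation: [-0.482, 0.517, 0.481, 0.518]
force: [1.5, -0.1, -0.2]
gripper_width: 0.01
```

Emit:
{"op": "play_rows", "data": {
  "targets": [
    [0,0,-2,0,1],
    [0,0,-1,0,1],
    [0,0,0,0,1]
  ]
}}

```text
t: 2.85
tcp_pos: [560.3, -0.0, 70.7]
orientation: [-0.481, 0.519, 0.482, 0.517]
force: [0.5, 0.6, -0.2]
gripper_width: 0.007
```

```bash
python3 - <<'E'
from h import *
from bench import monitor,capture
for i in range(3):
    im=capture("scene"); s=monitor.read_state(); print(s['tcp_pos'].round(2),s['force'].round(2))
t=capture("top")
cv2.imwrite("pics/k1s.png",cv2.resize(im[150:250,260:380],None,fx=6,fy=6,interpolation=cv2.INTER_CUBIC))
cv2.imwrite("pics/k1t.png",cv2.resize(t[140:240,250:370],None,fx=6,fy=6,interpolation=cv2.INTER_CUBIC))
E
```

```text
[ 5.6085e+02 -7.0000e-02  7.1720e+01] [-0.67  0.23 -0.75]
[ 5.6126e+02 -1.3000e-01  7.2470e+01] [0.22 1.14 0.02]
[ 5.6151e+02 -1.1000e-01  7.2910e+01] [ 0.09  0.4  -0.05]
```

View pics/k1s.png

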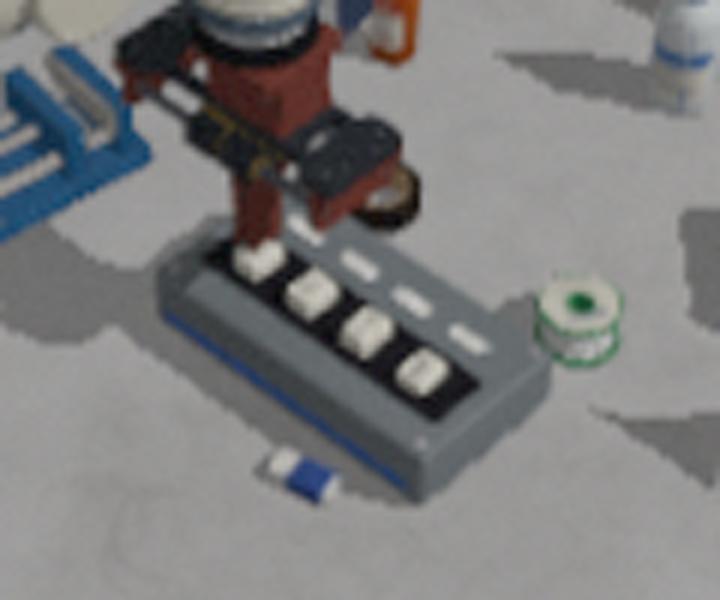

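View pics/k1t.png

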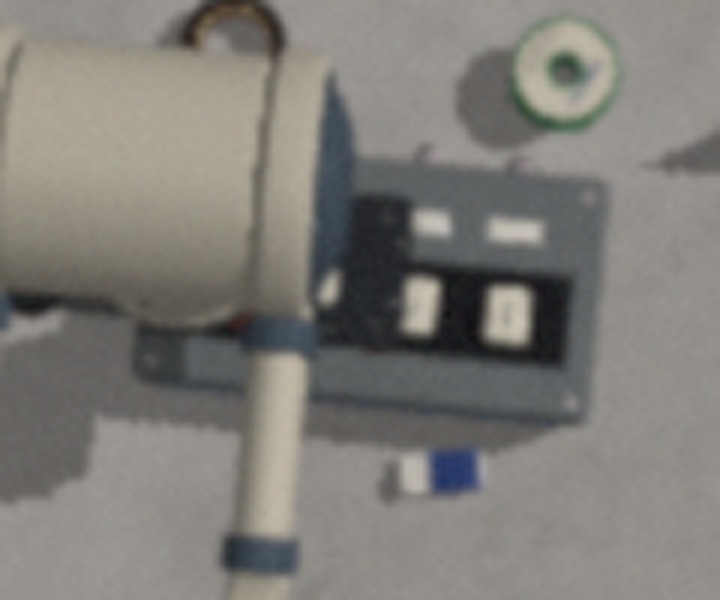

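The fingertip sits over key 1: tip at about (303,190) in the scene picture, key just below it. Now the gentle descent for the tap.

Emit:
{"op": "play_rows", "data": {
  "targets": [
    [0,0,-0.5,0,1],
    [0,0,-0.3,0,1],
    [0,0,-0.1,0,1],
    [0,0,-0.1,0,1],
    [0,0,0,0,1]
  ]
}}

```text
t: 3.68
tcp_pos: [561.3, -0.1, 62.8]
orientation: [-0.481, 0.518, 0.481, 0.518]
force: [-1.0, 0.4, 2.1]
gripper_width: 0.008
```

```bash
cat > f.py <<'E'
from bench import monitor,capture
import numpy as np
F=[];P=[]
for i in range(8):
    capture("scene"); s=monitor.read_state(); F.append(s['force']);P.append(s['tcp_pos'])
F=np.array(F);P=np.array(P)
print('F',F.mean(0).round(2),'sd',F.std(0).round(2),'P',P.mean(0).round(2),P.std(0).round(2),s['t'])
E
python3 f.py
```

```text
F [-1.19 -0.05  1.88] sd [0.44 0.5  0.52] P [ 5.6134e+02 -1.0000e-01  6.2760e+01] [0.01 0.01 0.06] 4.075
```

Key 1 gives about 1.9 N at z 62.8, so it is free. On to key 2.

Emit:
{"op": "play_rows", "data": {
  "targets": [
    [0,0,1.0,0,1],
    [-0.1,-1.5,0,0,1],
    [-0.1,-1.5,0,0,1],
    [-0.1,-1.5,0,0,1],
    [0,0,0,0,1],
    [0,0,-0.5,0,1],
    [0,0,-0.3,0,1],
    [0,0,-0.1,0,1],
    [0,0,-0.1,0,1],
    [0,0,0,0,1],
    [0,0,0,0,1]
  ]
}}

```text
t: 5.45
tcp_pos: [558.4, -44.9, 62.8]
orientation: [-0.481, 0.518, 0.481, 0.518]
force: [-1.3, 0.9, 1.6]
gripper_width: 0.005
```

```bash
python3 f.py
```

```text
F [-1.06  1.06  1.97] sd [0.36 0.42 0.43] P [558.45 -44.95  62.75] [0.01 0.03 0.05] 5.85
```

Key 2 feels the same, so it is free too. Key 3 next.

Emit:
{"op": "play_rows", "data": {
  "targets": [
    [0,0,1.0,0,1],
    [-0.1,-1.5,0,0,1],
    [-0.1,-1.5,0,0,1],
    [-0.1,-1.5,0,0,1],
    [0,0,0,0,1],
    [0,0,-0.5,0,1],
    [0,0,-0.3,0,1],
    [0,0,-0.1,0,1],
    [0,0,-0.1,0,1],
    [0,0,0,0,1],
    [0,0,0,0,1]
  ]
}}

```text
t: 7.22
tcp_pos: [555.4, -89.9, 62.8]
orientation: [-0.481, 0.518, 0.481, 0.518]
force: [-1.4, 1.0, 2.1]
gripper_width: 0.005
```

```bash
python3 f.py
```

```text
F [-0.68  1.28  1.98] sd [0.52 0.62 0.47] P [555.47 -89.96  62.76] [0.01 0.04 0.04] 7.625
```

Key 3 is free. Key 4, down to the same height first.

Emit:
{"op": "play_rows", "data": {
  "targets": [
    [0,0,1.0,0,1],
    [-0.1,-1.5,0,0,1],
    [-0.1,-1.5,0,0,1],
    [-0.1,-1.5,0,0,1],
    [0,0,0,0,1],
    [0,0,-0.5,0,1],
    [0,0,-0.3,0,1],
    [0,0,-0.1,0,1],
    [0,0,-0.1,0,1],
    [0,0,0,0,1],
    [0,0,0,0,1]
  ]
}}

```text
t: 9.0
tcp_pos: [552.4, -135.1, 62.8]
orientation: [-0.482, 0.518, 0.481, 0.518]
force: [-1.0, 0.5, 0.2]
gripper_width: 0.001
```

```bash
python3 f.py
```

```text
F [-0.24 -0.01 -0.03] sd [0.46 0.72 0.51] P [ 552.39 -135.12   62.72] [0.03 0.01 0.05] 9.4
```

There is no contact on key 4 at this height, so it is the low, latched one. I'll go on down in small steps until I feel it.

Emit:
{"op": "play_rows", "data": {
  "targets": [
    [0,0,-0.1,0,1],
    [0,0,-0.1,0,1],
    [0,0,-0.1,0,1],
    [0,0,0,0,1],
    [0,0,0,0,1]
  ]
}}

```text
t: 10.02
tcp_pos: [552.4, -135.1, 60.0]
orientation: [-0.481, 0.518, 0.481, 0.518]
force: [-1.0, 0.7, 3.2]
gripper_width: 0.002
```

```bash
python3 f.py
```

```text
F [-1.39  0.61  3.59] sd [0.49 0.33 0.47] P [ 552.38 -135.11   59.78] [0.01 0.01 0.08] 10.425
```

Key 4 answers with 3.6 N at z 59.8, so it is the latched key. I'll press it right down.

Emit:
{"op": "play_rows", "data": {
  "targets": [
    [0,0,-0.1,0,1],
    [0,0,-0.1,0,1],
    [0,0,-0.1,0,1],
    [0,0,-0.1,0,1],
    [0,0,0,0,1],
    [0,0,0,0,1]
  ]
}}

```text
t: 11.18
tcp_pos: [552.4, -135.1, 56.1]
orientation: [-0.481, 0.518, 0.481, 0.518]
force: [-2.6, 1.2, 6.0]
gripper_width: 0.005
```

```bash
python3 f.py
```

```text
F [-2.84  0.38  5.42] sd [0.46 0.56 0.72] P [ 552.39 -135.13   56.03] [0.01 0.01 0.02] 11.575
```

Emit:
{"op": "play_rows", "data": {
  "targets": [
    [0,0,-0.1,0,1],
    [0,0,0,0,1],
    [0,0,0,0,1]
  ]
}}

```text
t: 11.95
tcp_pos: [552.4, -135.1, 55.3]
orientation: [-0.482, 0.518, 0.481, 0.518]
force: [-3.1, 1.1, 7.2]
gripper_width: 0.005
```

```bash
python3 f.py
```

```text
F [-3.26  0.57  7.3 ] sd [0.56 0.27 0.4 ] P [ 552.42 -135.12   55.33] [0.01 0.01 0.02] 12.35
```

The force is 7.3 N at the bottom of the travel. Let go, then check by pausing at the 62.6 mm tap height before lifting clear.

Emit:
{"op": "play_rows", "data": {
  "targets": [
    [0,0,0.4,0,1],
    [0,0,0.4,0,1],
    [0,0,0,0,1],
    [0,0,0,0,1]
  ]
}}

```text
t: 12.85
tcp_pos: [552.5, -135.1, 62.4]
orientation: [-0.481, 0.518, 0.481, 0.518]
force: [-0.3, -0.5, 2.2]
gripper_width: 0.004
```

```bash
python3 f.py
```

```text
F [ 0.63 -0.53  2.02] sd [0.44 0.38 0.61] P [ 552.51 -135.14   62.53] [0.01 0.02 0.09] 13.25
```

Emit:
{"op": "play_rows", "data": {
  "targets": [
    [0,0,0.5,0,1],
    [0,0,2,0,1],
    [0,0,4,0,1],
    [-2,5,4,0,1],
    [-2,6,0,0,1],
    [-2,6,0,0,1],
    [-2,6,0,0,1],
    [-2,6,0,0,1],
    [-1,6,0,0,1],
    [0,0,0,0,1],
    [0,0,0,0,1]
  ]
}}

```text
t: 14.62
tcp_pos: [444.7, 208.5, 165.7]
orientation: [-0.482, 0.518, 0.481, 0.518]
force: [-0.5, 0.6, 0.5]
gripper_width: 0.006
```

```bash
python3 f.py; python3 - <<'E'
from h import *
from bench import capture
im=capture("scene");t=capture("top")
o=np.vstack([cv2.resize(x,None,fx=6,fy=6,interpolation=cv2.INTER_CUBIC) for x in(im[180:228,265:370],t[160:210,262:367])])
cv2.imwrite("pics/end.png",o)
E
```

```text
F [ 0.31 -0.21 -0.05] sd [0.26 0.22 0.52] P [445.06 207.56 165.14] [0.09 0.22 0.21] 15.025
```

View pics/end.png

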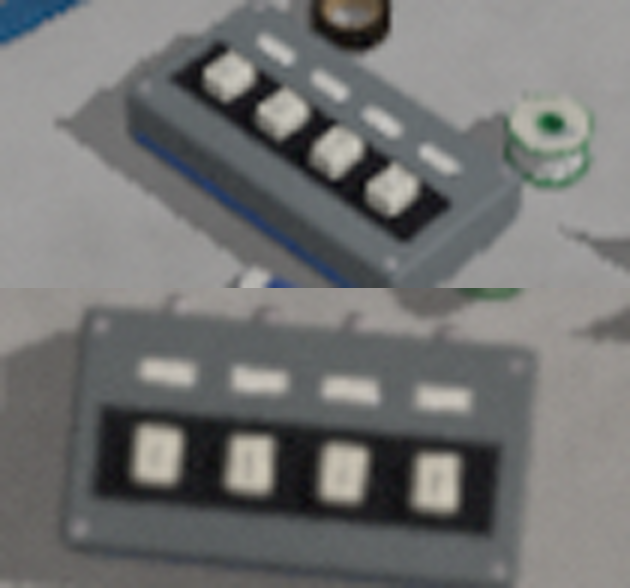

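The last picture shows all four keys standing equally tall; key 4, at about (330,211) in the scene view, now shows its full side faces. The arm is clear.

```bash
python3 -c "
from bench import job
print(job.sign_off())"
```

```text
the job is handed in; nothing more can be done
None
```

I tapped keys 1 to 4 from left to right, found that key 4 (rightmost) was the latched one, and released it. The job was handed in at about 15 s of the allowed 53 s; the interface gives no verdict.

- **Tapping:** keys 1–3 each gave about 1.9–2.0 N at tip height 62.8 mm, so they were free. Key 4 gave no contact there and about 3.6 N at 59.8 mm, 4 mm lower, as a latched key should.
- **Release:** I pressed key 4 down to 55.3 mm (7.3 N) and let go. It then pushed back with 2.0 N at 62.5 mm, just as the free keys did.
- **Last checks:** the final picture shows all four keys at the same height. With the arm clear, the force read about zero, and the arm touched only the keys. I checked the bystanders only by eye: the tape roll and solder spool look unmoved. None of these checks disagreed.

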